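# Seat the vent plug of a specimen box under the hand press

### The arm

A 6-joint arm with a two-finger parallel gripper is mounted at the origin on the work surface. World frame = base frame: x ahead of the robot, y to its left, z up, the work surface at z = 0. Lengths are in mm, angles in rad, forces in N, time in s.
With the tool pointing down it reaches from about 350 to 975 mm from the base axis. Payload 7.1 kg.
Tool frame: the origin (TCP) lies between the finger pads, 19 mm behind the fingertips; this is the grasp point; z points along the fingers, y is the line along which they close (so a half turn about z gives the same grasp; the last joint's range is limited). The gripper opens to 88 mm and grips with 3 to 60 N. Pads are 20 mm wide; open, the fingers measure 115 mm over their backs; the gripper's body (75 mm by 178 mm) begins 61 mm behind the grasp point.
Start: joints at [-1.23, 0.423, 1.63, -0, 1.089, -0.019], TCP at [220.071, -584.956, 241.375] pointing down, gripper open.
Joint ranges: [-3, 3], [-0.9, 2.11], [0.09, 2.58], [-1.31, 4.45], [0.11, 2.69], [-2.54, 2.54]. Speed limits (rad/s): [2.39, 2.39, 3.01, 3.14, 3.14, 3.14].

### API

Orientations are given as a rotation vector (axis times angle).
In Python, from workcell import ctrl gives the robot as it stands.
- The arm moves only by the shell command python3 -m inch 'ROWS' [OPENING]. ROWS is JSON, a list of rows, each an object with "xyz": the shift along the tool's x, y, z in mm, a list of three; "rot": the turn, a rotation vector about the tool's x, y, z in rad, a list of three. In form: [{"xyz": [dx, dy, dz], "rot": [ax, ay, az]}, ...]. A call has 1 to 12 rows; each row is the pose to reach, as a shift and turn from the pose commanded when the call began, along the tool's axes at that moment; what a row does not reach only later rows make up. A row lasts 1/12 s, in which the tool goes at most 41.7 mm and 7.16 degrees, less where a joint would pass 70% of its speed; a pose out of reach is approached as far as the arm can. A call with a gripper value outside its range is refused whole. OPENING is the closure in counts, from 0 (fully open) to 255 (shut), set as the call begins (- or left out, the last holds). The fingers move at their own pace and stop on an object; the grip force is fixed at half the most. Time passes only in rows, so rows that repeat a pose let the fingers close. It gives the time, the measured TCP pose, the force, the opening and the grip force at its end, in the units of the state.
- ctrl.get_obs(): the state, without advancing time (a new reading comes with each control period).
- ctrl.get_image(name): name is "side" or "top"; returns the picture (480x640x3 uint8, red, green, blue); there is no depth.
- ctrl.camera_model(name): a dict with "fx", "fy", "cx", "cy" (pixels), "k1" (the pictures are not rectified: a ray, as slopes to the right and down, at radius r is drawn at 1 + k1 r^2 times it, then the intrinsics apply), "position" and "attitude" of the camera in the world. Camera axes: x right, y up, looking along -z (the intrinsics and any distortion apply to the point x, -y, -z); pixel columns grow to the right and rows downward; lengths in mm; the calibration is good to about 2 mm. A picture is of the moment at which its call begins. camera_model takes no time and is no camera call.
- ctrl.close_job(): hands the job in; it is judged then, once.
The state is a dict: "t": time; "qpos": joint angles; "qvel": joint speeds; "joint_torque": joint torques, N m; "ee_pos": TCP position; "orientation": TCP orientation; "ft_force": force on the tool from outside, world axes, zero at the start; "moment": the same for the moment, N m; "width": finger opening in mm; "grasp_force": force on a finger pad.
Only numpy, scipy, OpenCV 4.12 (cv2) and the standard library are available. Lean on these libraries where they do the work, as an engineer would, in place of code of your own. Each camera call takes 0.05 s, during which the arm holds its last target. There are 200 camera calls.

### The job

The white vent plug in the red lid is standing proud. Slide the red-lidded box along the bench, without lifting it, until the plug's dot is centred under the tip of the blue press, then push the press's button down until the plug is fully home, and let the ram come back up. Leave the box under the press and do not disturb the other things.

Things in the scene. Friction and masses are not known exactly. Their poses are not given: they have to be found in the camera images.
- box: the work: a clear specimen box with a red lid, 180 x 60 mm and 45 mm high to the top of its flat lid, about 0.45 kg, loose on the bench. Origin: centre of its underside; x runs along its length towards the end with the white plug, y across its 60 mm width, z up. The plain lid end (-x) is free to push or to take across the width
- plug_top (a point): centre of the top of the white vent plug in the red lid (a 30 mm disc with a black dot at its centre, the marked spot), on the box's long centre line 50 mm from the box's origin towards +x. Fully raised, this point is 61 mm above the bench; fully home, it is 51 mm above it (the disc, 6 mm thick, then lies on the lid)
- plug (a joint): how far the plug is pushed in: 0 = fully raised (10 mm proud), 0.010 m = fully home. Stiff (about 6 N), stays where it is left
- press: blue hand press fixed to the bench. Origin: on the bench, straight below the ram; z up; +x points from the ram to the column, so the open side for the work is -x. Column 36 mm thick (x 64 to 100 mm), 50 mm wide; arm 36 mm wide, from the column to 22 mm in front of the ram axis, underside 99 mm and top 133 mm above the bench; foot plate behind x = 60 mm, 110 mm wide, 12 mm thick
- ram_tip (a point): the fixed tool tip: centre of the flat lower end (18 mm across) of the press's steel ram, 75 mm above the bench when up
- ram_button (a point): centre of the top of the black round button (42 mm across, yellow dot) on the ram, 181 mm above the bench when up; press straight down on it to lower the ram
- ram (a joint): how far the ram is pressed down: 0 = up, 0.032 m at most; a spring (about 4 N at the top, 8 N at the bottom) brings it back up. The tip meets a raised plug after about 14 mm and has it home after about 24 mm
- blue_box: bystander, leave alone: the same kind of box with a blue lid, its plug already home; 180 x 60 x 51 mm; origin under its centre
- amber_bottle: bystander, leave alone: brown glass bottle, 68 mm across, 150 mm high; origin under its centre
- beaker: bystander, leave alone: clear open beaker, 72 mm across, 80 mm high; origin under its centre
- specimen: bystander, leave alone: cream specimen block 90 x 45 x 30 mm; origin under its centre
- weight: bystander, leave alone: brass balance weight, 40 mm across, 58 mm high; origin under its centre
- puck: bystander, leave alone: pink disc, 56 mm across, 18 mm thick; origin under its centre
Things that resemble listed ones, but are neither listed nor needed, are in the scene too. Of the things shaped like the press, the blue one is meant. Leave any yellow look-alike of the box alone.

How it is judged (in metres and radians):
On the way, in this order (a step that is already met when the one before it is completed fails the run):
1. the plug, still raised (pushed in less than 5 mm), has been slid under the ram: its dot within 8 mm of the tip's axis (horizontal distance between plug_top and ram_tip below 0.008 m and value of joint plug below 0.005 m), for 0.2 s.
2. the press's ram has pushed the plug home (at least 8.3 of 10 mm) (value of joint plug above 0.0083 m and horizontal distance between plug_top and ram_tip below 0.012 m and value of joint ram above 0.018 m and contact force between press and box above 2 N), for 0.05 s.
At the end, for the whole second after the job is handed in: The plug is home (pushed in at least 8.3 of 10 mm), the ram is back up (within 4 mm), and the box rests flat and still on the bench with the plug's dot within 12 mm of the ram's axis (value of joint plug above 0.0083 m and horizontal distance between plug_top and ram_tip below 0.012 m and value of joint ram below 0.004 m and angle between box's own z axis and vertical below 0.06 rad and height (world z) of box below 0.006 m and linear speed of box below 0.02 m/s); the robot touches nothing.
It fails at once if the red-lidded box is lifted more than 15 mm off the bench (height (world z) of box above 0.015 m).
It fails at once if a bystander is moved more than 20 mm (distance of any of blue_box, amber_bottle, beaker, specimen, weight, puck from where it was at the start of the episode above 0.02 m).
It also fails if it takes over 51 s, if anything falls off the work surface, if the arm or the gripper's body presses on something with over 40 N, if the wrist force passes 120 N, or if a joint passes its speed limit or range.

## Working session

There is one attempt and no reset: what is moved stays moved. The work goes in short steps, Python scripts to look and compute and a shell command to move; the robot and the scene stay as the last step left them, time stands still between calls to the robot, and variables do not carry over. Pictures are saved under pics/ and viewed, at most 10 in all, crops included, and the job is handed in when it is done.

```bash
mkdir -p pics; python3 - <<'E'
from workcell import ctrl
import cv2
for n in("top","side"):
    im=ctrl.get_image(n); cv2.imwrite(f"pics/{n}0.png",im[:,:,::-1]); print(n,ctrl.camera_model(n))
o=ctrl.get_obs();print(o)
E
```

```text
top {'fx': 495.02788661631297, 'fy': 495.02788661631297, 'cx': 314.7594154438983, 'cy': 236.89111420358293, 'k1': -0.006478434685791956, 'position': array([ 367.98915294,   10.62529499, 1453.71299318]), 'attitude': array([ 0.07047231, -0.07606065, -1.57603825])}
side {'fx': 540.4863197557362, 'fy': 540.4863197557362, 'cx': 322.28460671814406, 'cy': 240.2729117250464, 'k1': -0.12402305097127113, 'position': array([  -22.79282959, -1085.48147858,   889.56946629]), 'attitude': array([ 0.99752189, -0.21442086, -0.39318952])}
{'t': 0.1, 'qpos': array([-1.23000603e+00,  4.23761574e-01,  1.63056254e+00,  2.24729515e-05,
        1.08859670e+00, -1.90360390e-02]), 'qvel': array([-0.00079086, -0.00028597, -0.00087056, -0.00025912,  0.00060213,
        0.00037969]), 'joint_torque': array([ 1.77076640e-05, -5.45610130e+01, -2.74324358e+01,  6.44604745e-02,
        1.89116865e-02, -1.92959504e-05]), 'ee_pos': array([ 219.92794854, -584.54682054,  240.70124289]), 'orientation': array([-3.08959488e+00, -5.61918318e-01,  3.03199184e-04]), 'ft_force': array([-0.17652721,  0.92807105,  0.12091732]), 'moment': array([0.03531655, 0.02220051, 0.02398937]), 'grasp_force': 0.0, 'width': 87.6544864745871}
```

View pics/top0.png

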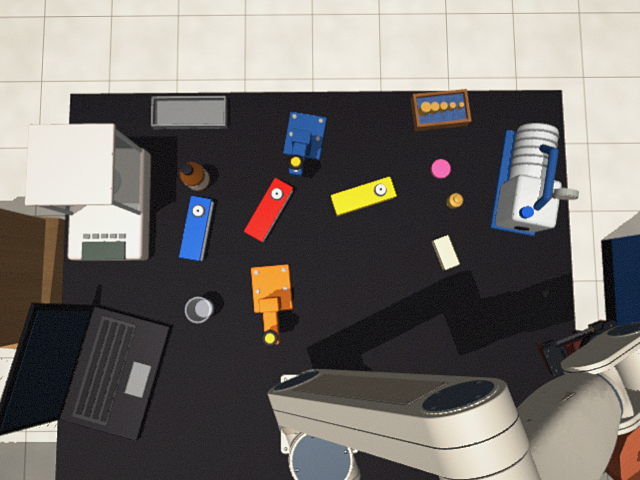

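View pics/side0.png

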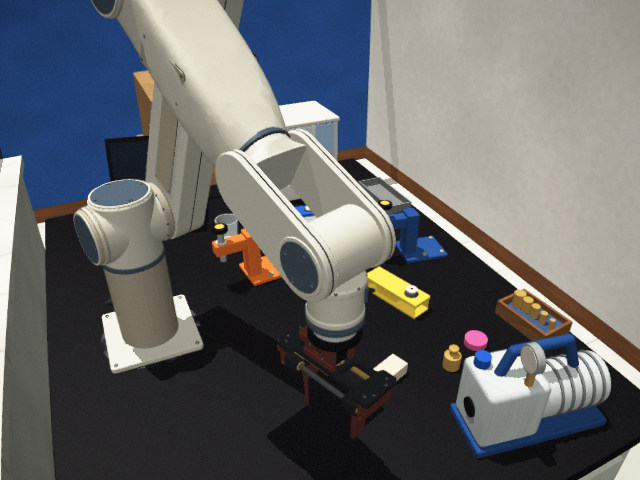

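The top view shows the candidates. The boxes are red at (269,210) with its white plug at (277,194), yellow at (363,196), and blue at (197,228). The presses are blue at (303,140) with its button at (295,161), and orange at (271,300). Red box and blue press fit the description. I'll measure both and check them in a crop.

```bash
cat > h.py <<'E'
import numpy as np, cv2
from scipy.spatial.transform import Rotation as R
from workcell import ctrl
def cast(n,uv,z):
    m=ctrl.camera_model(n); K=np.array([[m['fx'],0,m['cx']],[0,m['fy'],m['cy']],[0,0,1]])
    p=cv2.undistortPoints(np.array(uv,float).reshape(-1,1,2),K,np.array([m['k1'],0,0,0,0.])).reshape(-1,2)
    d=R.from_rotvec(m['attitude']).apply(np.c_[p[:,0],-p[:,1],-np.ones(len(p))])
    P=np.array(m['position']); return (P+d*((z-P[2])/d[:,2])[:,None])[:,:2]
def mask(im,lo,hi,roi):
    h=cv2.inRange(cv2.cvtColor(im,cv2.COLOR_RGB2HSV),lo,hi); m=np.zeros_like(h); x0,y0,x1,y1=roi; m[y0:y1,x0:x1]=h[y0:y1,x0:x1]; return m
def cen(m):
    M=cv2.moments(m,True); return (M['m10']/M['m00'],M['m01']/M['m00'])
def big(m): return max(cv2.findContours(m,cv2.RETR_EXTERNAL,cv2.CHAIN_APPROX_NONE)[0],key=cv2.contourArea)
E
cat > m.py <<'E'
from h import *
im=ctrl.get_image("top")
roi=(235,170,300,250)
red=mask(im,(0,120,90),(8,255,255),roi)|mask(im,(172,120,90),(180,255,255),roi)
c=big(red); box=cv2.boxPoints(cv2.minAreaRect(c)); W=cast("top",box,45); print("red corners",box.round(1).tolist(),W.round(0).tolist(),"centre",W.mean(0))
w=mask(im,(0,0,140),(180,70,255),(262,178,292,210)); u=cen(cv2.drawContours(w*0,[cv2.convexHull(big(w))],-1,255,-1)); print("plug",u,cast("top",u,61))
y=mask(im,(22,120,120),(38,255,255),(280,150,310,172)); u=cen(y);print("button",u,cast("top",u,181))
b=mask(im,(100,100,40),(125,255,255),(278,105,335,180)); cv2.imwrite("pics/c0.png",cv2.resize(im[95:255,230:340,::-1],None,fx=3.7,fy=3.7,interpolation=2))
E
python3 m.py
```

```text
red corners [[242.60000610351562, 231.1999969482422], [274.6000061035156, 176.3000030517578], [293.1000061035156, 187.10000610351562], [261.1000061035156, 242.0]] [[517.0, 212.0], [676.0, 120.0], [644.0, 67.0], [486.0, 158.0]] centre [580.98498844 139.23914736]
plug (276.18, 193.07) [[624.23921468 114.30835184]]
button (295.3875, 161.25) [[686.2881341   55.12866974]]
```

View pics/c0.png

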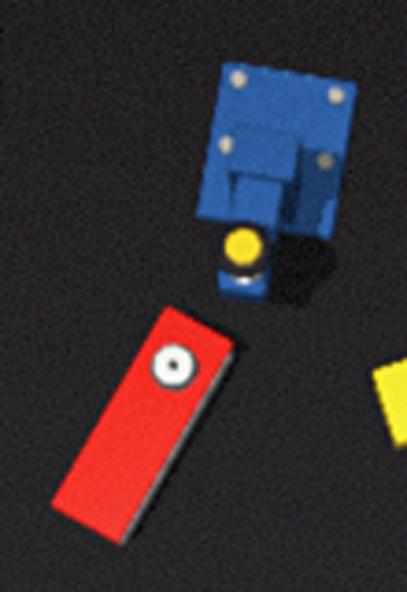

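The crop confirms it: the red box's raised plug with dot is at crop (174,366), and the blue press's button is at (243,246). I'll grip the plain end across its width and slide. First, the move numbers.

```bash
cat > go.py <<'E'
import sys
from h import *
x,y,z,yaw=map(float,sys.argv[1:5])
o=ctrl.get_obs(); A=R.from_rotvec(o['orientation']); T=R.from_euler('z',yaw,degrees=True)*R.from_euler('x',180,degrees=True)
print("at",o['t'],o['ee_pos'].round(1),"shift",A.inv().apply(np.array([x,y,z])-o['ee_pos']).round(1),"rot",(A.inv()*T).as_rotvec().round(3),"F",o['ft_force'].round(1))
E
python3 go.py 525 172 240 150
```

```text
at 0.15 [ 219.9 -584.6  240.8] shift [ 551.9 -600.8    1.5] rot [-1.000e-03 -1.000e-03 -2.258e+00] F [-0.9 -0.4 -0.2]
```

```bash
python3 -m inch '[{"xyz":[28,-30,0],"rot":[0,0,-0.11]},{"xyz":[55,-60,0],"rot":[0,0,-0.22]},{"xyz":[83,-90,0],"rot":[0,0,-0.33]},{"xyz":[110,-120,0],"rot":[0,0,-0.44]},{"xyz":[138,-150,0],"rot":[0,0,-0.55]},{"xyz":[165,-180,0],"rot":[0,0,-0.66]},{"xyz":[193,-210,0],"rot":[0,0,-0.77]},{"xyz":[220,-240,0],"rot":[0,0,-0.88]},{"xyz":[248,-270,0],"rot":[0,0,-0.99]},{"xyz":[275,-300,0],"rot":[0,0,-1.1]},{"xyz":[303,-330,0],"rot":[0,0,-1.21]},{"xyz":[303,-330,0],"rot":[0,0,-1.21]}]' 0; python3 go.py 525 172 240 150
```

```text
t: 1.15
ee_pos: [389.0, -164.0, 241.4]
orientation: [-2.209, -2.233, -0.002]
ft_force: [-0.1, -0.4, 0.4]
width: 88.0
grasp_force: 0.0
at 1.15 [ 389.  -164.   241.4] shift [334.5 139.6   2. ] rot [ 1.000e-03 -1.000e-03 -1.037e+00] F [-0.1 -0.4  0.4]
```

```bash
python3 -m inch '[{"xyz":[35,14,0],"rot":[0,0,-0.11]},{"xyz":[70,28,0],"rot":[0,0,-0.22]},{"xyz":[105,42,0],"rot":[0,0,-0.33]},{"xyz":[140,56,0],"rot":[0,0,-0.44]},{"xyz":[175,70,0],"rot":[0,0,-0.55]},{"xyz":[210,84,0],"rot":[0,0,-0.66]},{"xyz":[245,98,0],"rot":[0,0,-0.77]},{"xyz":[280,112,0],"rot":[0,0,-0.88]},{"xyz":[310,126,0],"rot":[0,0,-0.99]},{"xyz":[334,139,0],"rot":[0,0,-1.037]},{"xyz":[334,139,0],"rot":[0,0,-1.037]},{"xyz":[334,139,0],"rot":[0,0,-1.037]}]'; python3 go.py 525 172 32 150
```

```text
t: 2.15
ee_pos: [527.0, 164.9, 240.8]
orientation: [-0.829, -3.03, 0.001]
ft_force: [-0.1, 0.1, 0.0]
width: 88.0
grasp_force: 0.0
at 2.15 [527.  164.9 240.8] shift [  5.2   5.2 208.8] rot [-0.001 -0.    -0.01 ] F [-0.1  0.1  0. ]
```

```bash
python3 -m inch '[{"xyz":[0,0,40],"rot":[0,0,0]},{"xyz":[0,0,80],"rot":[0,0,0]},{"xyz":[0,0,110],"rot":[0,0,0]},{"xyz":[0,0,130],"rot":[0,0,0]},{"xyz":[0,0,130],"rot":[0,0,0]},{"xyz":[0,0,130],"rot":[0,0,0]}]'; python3 go.py 525 172 32 150
```

```text
t: 2.65
ee_pos: [525.9, 163.0, 110.8]
orientation: [-0.833, -3.027, 0.003]
ft_force: [0.5, 1.0, 0.3]
width: 87.9
grasp_force: 0.0
at 2.65 [525.9 163.  110.8] shift [ 5.2  7.5 78.8] rot [-0.002 -0.002 -0.013] F [0.5 1.  0.3]
```

```bash
python3 -m inch '[{"xyz":[5,7.5,0],"rot":[0,0,-0.013]},{"xyz":[5,7.5,20],"rot":[0,0,-0.013]},{"xyz":[5,7.5,40],"rot":[0,0,-0.013]},{"xyz":[5,7.5,60],"rot":[0,0,-0.013]},{"xyz":[5,7.5,79],"rot":[0,0,-0.013]},{"xyz":[5,7.5,79],"rot":[0,0,-0.013]},{"xyz":[5,7.5,79],"rot":[0,0,-0.013]}]'; python3 -m inch '[{"xyz":[0,0,0],"rot":[0,0,0]},{"xyz":[0,0,0],"rot":[0,0,0]},{"xyz":[0,0,0],"rot":[0,0,0]},{"xyz":[0,0,0],"rot":[0,0,0]},{"xyz":[0,0,0],"rot":[0,0,0]},{"xyz":[0,0,0],"rot":[0,0,0]},{"xyz":[0,0,0],"rot":[0,0,0]},{"xyz":[0,0,0],"rot":[0,0,0]}]' 255;  python3 m.py; python3 go.py 525 172 32 150
```

```text
t: 3.23
ee_pos: [526.9, 173.8, 33.4]
orientation: [0.81, 3.035, 0.001]
ft_force: [-0.5, 0.4, 0.6]
width: 87.9
grasp_force: 0.0
t: 3.9
ee_pos: [526.6, 173.5, 33.2]
orientation: [0.811, 3.035, 0.0]
ft_force: [-0.9, -0.5, 6.5]
width: 59.9
grasp_force: 30.0
red corners [[255.39999389648438, 208.39999389648438], [274.70001220703125, 176.1999969482422], [293.1000061035156, 187.1999969482422], [273.70001220703125, 219.39999389648438]] [[583.0, 175.0], [677.0, 120.0], [644.0, 67.0], [551.0, 122.0]] centre [613.52192496 121.11328647]
plug (276.1182795698925, 192.70967741935485) [[625.28006082 114.48488808]]
button (295.34567901234567, 161.2962962962963) [[686.16516678  55.23857639]]
at 3.95 [526.6 173.5  33.2] shift [ 0.7 -2.1  1.2] rot [0.    0.    0.001] F [-1.9 -1.   7.6]
```

View pics/c0.png

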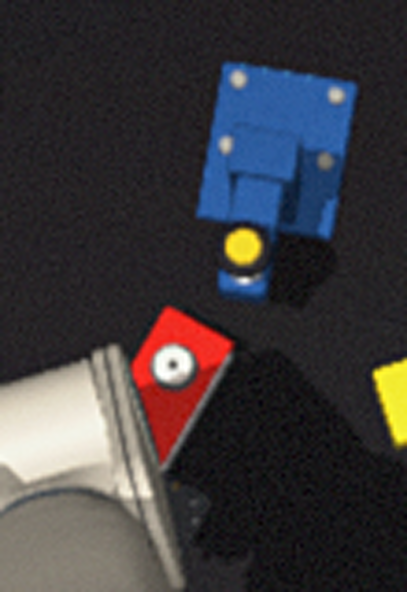

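Crop after gripping: the box end is held and the plug at crop (174,365) has not moved. Pads are at 59.9 mm, 30 N. Slide half way first, then check wrist-to-press clearance.

```bash
python3 - <<'E'
from h import *
p=np.array([[198,216],[331,238],[222,63],[356,84]])/3.7+[230,95]
W=cast("top",p,12); print(W.round(1))
f=W[:2].mean(0);b=W[2:].mean(0);d=(b-f)/np.linalg.norm(b-f); print("axis",d,"ram est",f-60*d)
A=R.from_rotvec(ctrl.get_obs()['orientation']); print(A.inv().apply([61.4,-59.2,0]))
E
python3 -m inch '[{"xyz":[-14,2,0],"rot":[0,0,0]},{"xyz":[-28,4,0],"rot":[0,0,0]},{"xyz":[-42,6,0],"rot":[0,0,0]},{"xyz":[-42,6,0],"rot":[0,0,0]},{"xyz":[-42,6,0],"rot":[0,0,0]}]' | head -4
python3 - <<'E'
from h import *
a=ctrl.get_image("side");b=ctrl.get_image("top")
cv2.imwrite("pics/mid.png",np.hstack([cv2.resize(a[100:400,160:480],(400,375)),cv2.resize(b[90:315,170:410],(400,375))])[:,:,::-1])
E
```

```text
[[752.6  96.3]
 [734.  -10.4]
 [879.   76.7]
 [860.9 -31.6]]
axis [ 0.98734081 -0.15861314] ram est [684.04510635  52.42224375]
[-8.27451978e+01 -2.06840911e+01  2.46665335e-02]
t: 4.37
ee_pos: [567.4, 157.6, 33.0]
orientation: [0.81, 3.032, 0.002]
ft_force: [3.8, -2.4, 3.4]
```

View pics/mid.png

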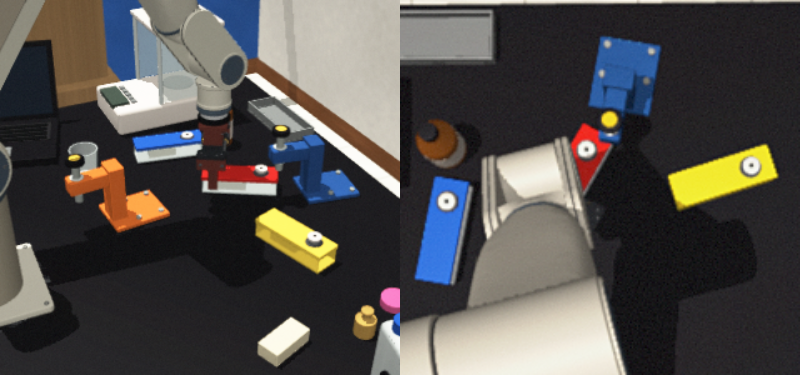

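Halfway: in the side crop (left) the box is held at (240,178) with its plug at (262,171), and the press button is at (281,131), well clear of the wrist. I'll measure the plug and button again in both views.

```bash
cat > m2.py <<'E'
from h import *
b=ctrl.get_image("top");a=ctrl.get_image("side")
y=cen(mask(b,(22,120,120),(38,255,255),(280,150,310,172))); ys=cen(mask(a,(22,120,120),(38,255,255),(370,190,400,215)))
print("button top",cast("top",y,181),"side",ys,cast("side",ys,181))
for n,im,roi in(("top",b,(270,160,305,192)),("side",a,(355,225,392,250))):
    w=mask(im,(0,0,130),(180,70,255),roi); c=cv2.convexHull(big(w)); u=cv2.minEnclosingCircle(c)[0] if n=="top" else cen(cv2.drawContours(w*0,[c],-1,255,-1)); print("plug",n,u,cv2.boundingRect(c),cast(n,u,61))
cv2.imwrite("pics/m2.png",np.hstack([cv2.resize(a[180:270,330:426],(400,375)),cv2.resize(b[140:215,250:330],(400,375))])[:,:,::-1])
E
python3 m2.py; python3 go.py 0 0 0 150
```

```text
button top [[686.2881341   55.12866974]] side (384.25, 202.28125) [[688.43711092  57.7748542 ]]
plug top (281.0, 178.5) (276, 174, 11, 11) [[666.31622722 100.57092871]]
plug side (366.75, 247.625) (355, 246, 26, 4) [[625.4242707   34.38147467]]
at 4.5667 [566.9 157.9  33. ] shift [ 413.  -419.3   31.3] rot [0.002 0.002 0.002] F [ 4.7 -2.3  3. ]
```

View pics/m2.png

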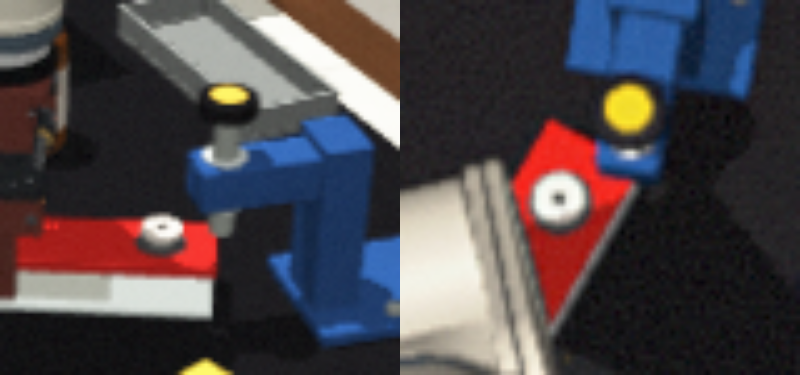

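```bash
python3 -m inch '[{"xyz":[-10,-7,0],"rot":[0,0,0]},{"xyz":[-20,-14,0],"rot":[0,0,0]},{"xyz":[-30,-20,0],"rot":[0,0,0]},{"xyz":[-40,-27,0],"rot":[0,0,0]},{"xyz":[-40,-27,0],"rot":[0,0,0]},{"xyz":[-40,-27,0],"rot":[0,0,0]},{"xyz":[-40,-27,0],"rot":[0,0,0]}]'
python3 - <<'E'
from h import *
print(cast("side",[[368.6,234.7]],61),cast("side",[[383,235.9]],75))
a=ctrl.get_image("side");b=ctrl.get_image("top")
cv2.imwrite("pics/m3.png",np.hstack([cv2.resize(a[180:270,330:426],(400,375),interpolation=2),cv2.resize(b[140:215,250:330],(400,375),interpolation=2)])[:,:,::-1])
E
```

```text
t: 5.15
ee_pos: [587.0, 113.7, 32.9]
orientation: [0.81, 3.035, -0.001]
ft_force: [1.6, -4.6, 5.8]
width: 59.7
grasp_force: 30.0
[[664.12624589  94.03366849]] [[687.09780386  50.74976428]]
```

View pics/m3.png

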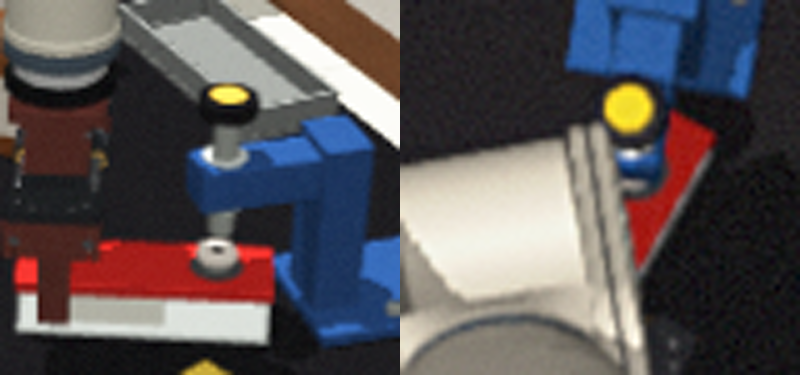

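The side crop shows the plug's dot at (216,250) directly below the ram tip at (221,236), within about 3 mm by measurement. Release and go up.

```bash
python3 -m inch '[{"xyz":[0,0,0],"rot":[0,0,0]},{"xyz":[0,0,0],"rot":[0,0,0]},{"xyz":[0,0,0],"rot":[0,0,0]},{"xyz":[0,0,0],"rot":[0,0,0]},{"xyz":[0,0,0],"rot":[0,0,0]},{"xyz":[0,0,0],"rot":[0,0,0]},{"xyz":[0,0,-15],"rot":[0,0,0]},{"xyz":[0,0,-45],"rot":[0,0,0]},{"xyz":[0,0,-80],"rot":[0,0,0]},{"xyz":[0,0,-120],"rot":[0,0,0]},{"xyz":[0,0,-160],"rot":[0,0,0]},{"xyz":[0,0,-200],"rot":[0,0,0]}]' 0
python3 -m inch '[{"xyz":[0,0,-20],"rot":[0,0,0]},{"xyz":[0,0,-20],"rot":[0,0,0]},{"xyz":[0,0,-20],"rot":[0,0,0]}]' 255 |head -2
python3 go.py 686.5 55.5 250 150
```

```text
t: 6.25
ee_pos: [586.4, 114.4, 234.1]
orientation: [-0.81, -3.035, 0.0]
ft_force: [1.0, 0.1, -0.1]
width: 87.8
grasp_force: 0.0
t: 6.5
ee_pos: [587.4, 114.5, 253.6]
at 6.5 [587.4 114.5 253.6] shift [-115.3   -1.8    3.9] rot [0.002 0.002 0.002] F [ 0.2 -0.3 -0.4]
```

```bash
python3 -m inch '[{"xyz":[-30,0,0],"rot":[0,0,0]},{"xyz":[-60,-1,0],"rot":[0,0,0]},{"xyz":[-90,-2,0],"rot":[0,0,0]},{"xyz":[-115,-2,0],"rot":[0,0,0]},{"xyz":[-115,-2,0],"rot":[0,0,0]},{"xyz":[-115,-2,0],"rot":[0,0,0]},{"xyz":[-115,-2,20],"rot":[0,0,0]},{"xyz":[-115,-2,36],"rot":[0,0,0]},{"xyz":[-115,-2,36],"rot":[0,0,0]},{"xyz":[-115,-2,36],"rot":[0,0,0]}]'
python3 - <<'E'
from h import *
a=ctrl.get_image("side")
cv2.imwrite("pics/m4.png",cv2.resize(a[150:270,320:448],(640,600),interpolation=2)[:,:,::-1])
E
python3 go.py 686.5 55.5 175 150
```

```text
t: 7.33
ee_pos: [683.7, 55.9, 214.6]
orientation: [-0.808, -3.032, 0.002]
ft_force: [-0.5, 0.0, -0.2]
width: 4.6
grasp_force: 0.0
at 7.3833 [684.8  55.9 215.9] shift [-1.8  0.6 40.9] rot [-0.001 -0.001  0.002] F [ 0.1  0.1 -0.4]
```

View pics/m4.png

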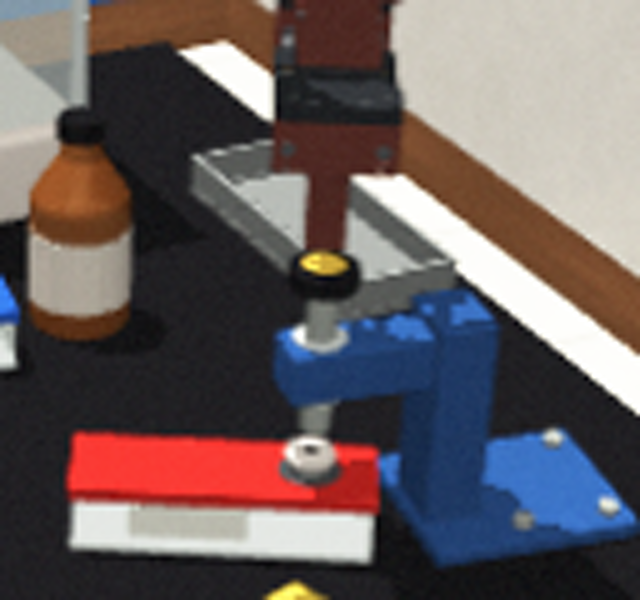

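The side crop shows the box flat and released, with its dot at (310,449) under the ram, and the fingers over the button at (325,263). Quick number check before pressing.

```bash
python3 -c "
from h import *
print(cast('side',[[382,239.8]],61),cast('side',[[383,235.9]],75))"
```

```text
[[685.76568556  52.66831875]] [[687.09780386  50.74976428]]
```

```bash
python3 -m inch '[{"xyz":[-1,0,8],"rot":[0,0,0]},{"xyz":[-1,0,16],"rot":[0,0,0]},{"xyz":[-1,0,22],"rot":[0,0,0]},{"xyz":[-1,0,28],"rot":[0,0,0]},{"xyz":[-1,0,33],"rot":[0,0,0]},{"xyz":[-1,0,37],"rot":[0,0,0]},{"xyz":[-1,0,40],"rot":[0,0,0]},{"xyz":[-1,0,40],"rot":[0,0,0]},{"xyz":[-1,0,40],"rot":[0,0,0]}]'
```

```text
t: 8.13
ee_pos: [687.1, 55.0, 176.9]
orientation: [0.81, 3.034, 0.001]
ft_force: [0.7, 1.6, 5.5]
width: 0.6
grasp_force: 2.6
```

```bash
python3 -m inch '[{"xyz":[0,0,1],"rot":[0,0,0]},{"xyz":[0,0,2],"rot":[0,0,0]},{"xyz":[0,0,2],"rot":[0,0,0]},{"xyz":[0,0,2],"rot":[0,0,0]}]'; python3 -m inch '[{"xyz":[0,0,1],"rot":[0,0,0]},{"xyz":[0,0,2],"rot":[0,0,0]},{"xyz":[0,0,2],"rot":[0,0,0]},{"xyz":[0,0,2],"rot":[0,0,0]}]'
```

```text
t: 8.47
ee_pos: [687.1, 55.0, 176.0]
orientation: [0.81, 3.034, 0.001]
ft_force: [-2.1, 1.0, 10.8]
width: 0.2
grasp_force: 5.9
t: 8.8
ee_pos: [687.2, 55.0, 175.8]
orientation: [0.81, 3.033, 0.002]
ft_force: [-6.6, 0.3, 23.7]
width: 0.6
grasp_force: 11.4
```

Hard stop at about 24 mm of ram travel (24 N), so the plug is home. Lift off.

```bash
python3 -m inch '[{"xyz":[0,0,-5],"rot":[0,0,0]},{"xyz":[0,0,-12],"rot":[0,0,0]},{"xyz":[0,0,-20],"rot":[0,0,0]},{"xyz":[0,0,-30],"rot":[0,0,0]},{"xyz":[0,0,-50],"rot":[0,0,0]},{"xyz":[0,0,-80],"rot":[0,0,0]},{"xyz":[0,0,-90],"rot":[0,0,0]},{"xyz":[0,0,-90],"rot":[0,0,0]},{"xyz":[0,0,-90],"rot":[0,0,0]}]'
python3 - <<'E'
from h import *
a=ctrl.get_image("side")
cv2.imwrite("pics/m5.png",cv2.resize(a[150:270,320:448],(640,600),interpolation=2)[:,:,::-1])
E
```

```text
t: 9.55
ee_pos: [686.2, 54.7, 262.1]
orientation: [-0.81, -3.035, 0.0]
ft_force: [-0.7, -0.0, -0.1]
width: 0.3
grasp_force: 0.0
```

View pics/m5.png

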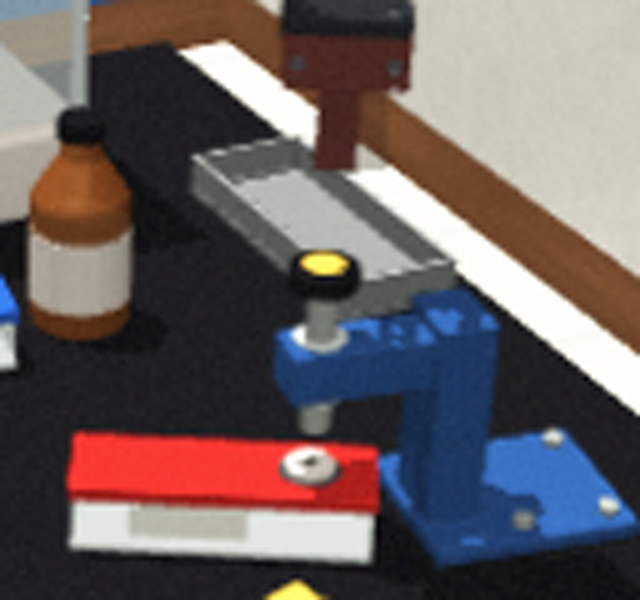

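The side crop shows the plug disc lying on the lid with its dot at (310,463), the ram back up, and the box flat and unmoved.

```bash
python3 -c "
from workcell import ctrl
print(ctrl.close_job())"
```

```text
the job is handed in; nothing more can be done
None
```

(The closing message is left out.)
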